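Open the disinfectant concentrate for dosing

TASK

Get the machine disinfectant ready to dose: first set the small blue measuring cup down upright in the steel drip bowl and let go of it. Then open the tall white bottle with the red push-and-turn safety cap where it stands in the rack: press the cap down, keep it pressed while you twist it a quarter turn anticlockwise, and lift it straight off. Finish still holding the cap level in the gripper, clear above the open mouth (5 to 15 cm), with the bottle still seated in its rack pocket and the other things on the counter left where they are.

Things in the scene. Friction and masses are not known exactly. Their poses are not given: they have to be found in the camera images.
- cup_center (a point): Small open blue measuring cup with white ring marks, upright on the counter, 35 g; 70 mm high, outer diameter 43 mm at the foot, 52 mm at 66 mm height and 55 mm at the rim, wall 2 mm. The point is on its axis, 35 mm above its foot; z is the cup's axis. Grip it across the outside near the top.
- bowl_in (a point): Round steel drip bowl, loose on the counter, 38 mm high, outer diameter 140 mm at the rim and 104 mm at the foot, wall 2.5 mm. The point is the centre of its flat inner floor (about 98 mm across), 3 mm above the counter; z is up.
- cap_center (a point): Red round push-and-turn safety cap with white arrows on top, 48 mm outer diameter, 35 mm high, 30 g. The point is on its axis half-way up (17.5 mm below its top), z upward. Closed, it sits on the white bottle's neck, locked by two inner tabs under the neck's lugs, with the point 5 mm below the mouth point; the bottle's sloping shoulder begins 11 mm below the cap's lower edge.
- mouth (a point): Centre of the mouth (top of the neck) of the tall white bottle, hidden under the cap at the start. At the start it is 183 mm above the counter. z up, x and y along the bottle's sides. A spring in the cap holds the cap up (2.2 N per mm, no preload); pressed 5 mm or more (11 N) it clears the locking teeth, after 8 mm (18 N) its edge lands on the neck's flange, 30 mm below the mouth.
- bottle: Tall white square concentrate bottle, 76 x 76 mm, 180 mm from foot to mouth, about 0.65 kg; origin at the centre of its foot. Loose but snug in its rack pocket, which keeps it from turning. Pressed, the cap turns anticlockwise seen from above (clockwise is blocked) and comes straight up once turned 55 to 125 degrees from its start (aim for 90). Still locked, a pull would lift the bottle.
- rack: Grey steel bottle rack screwed to the counter, 85 x 167 mm, 70 mm high, origin under its centre, y along its length. Two square pockets 82 mm apart, each with 1 to 2 mm play and 67 mm deep: the white bottle stands in one, a low green bottle in the other.
- soap_bottle: Bystander: low green square bottle with black cap in the rack's other pocket, 76 x 76 mm, 120 mm high; origin at its foot.
- wipes_tub: Bystander: white round tub with blue lid at the back, 96 mm across, 175 mm high; origin at its foot.
- gel_pump: Bystander: pale blue pump bottle at the back, 68 mm across, 181 mm high; origin at its foot.
- dumbbell: Bystander: black hexagonal dumbbell with steel handle, 162 mm long, 54 mm high, at the right.
- squeeze_grip: Bystander: black hand-squeeze exerciser with a steel spring, lying flat at the front right, 165 mm long, 24 mm high.
- collar: Bystander: black ring-shaped barbell collar with a red latch, 72 mm across, 30 mm high, at the front left.
Things that resemble listed ones, but are neither listed nor needed, are in the scene too. What is meant by the part that bears cap_center is not orange or turquoise, and is the smaller of those in its own colour.

How it is judged:
By the outcome, as a careful person would: the job done as asked, in the order asked, and still so for the second after the job is handed in, while the arm keeps its last pose, push and grip.
It also fails if it takes over 58 s, if anything falls off the work surface, if the arm or the gripper's body presses on something with over 40 N, if the wrist force passes 120 N, or if a joint passes its speed limit or range.

ROBOT

A 7-joint arm with a two-finger parallel gripper is mounted at the origin on the work surface. World frame = base frame: x ahead of the robot, y to its left, z up, the work surface at z = 0. Lengths are in m, angles in rad, forces in N, time in s.
With the tool pointing down it reaches from about 0.4 to 0.85 m from the base axis. Payload 10.4 kg.
Tool frame: the origin (TCP) lies midway between the tips of the shut fingers; the grasp point (between the pads) lies 19 mm behind it; z points along the fingers, x is the direction in which the jaws open and shut, and the axes are right-handed (so a half turn about z gives the same grasp; the last joint's range is limited). The gripper opens to 85 mm and grips with 20 to 120 N. Pads are 22 mm wide; open, the fingers measure 114 mm over their backs; the gripper's body (76 mm by 85 mm) begins 54 mm behind the grasp point. The pads swing forward as they close: fully open they stand 13 mm farther back than shut.
Start: joints at [1.207, 0.332, -0.065, 1.46, 0.022, 1.35, -0.088], TCP at [0.209, -0.589, 0.231] pointing down, gripper open.
Joint ranges: [-2.6, 2.6], [-0.5, 2.12], [-1.47, 1.34], [0.16, 2.42], [-1.27, 4.41], [0.06, 2.06], [-2.6, 2.6]. Speed limits (rad/s): [2.22, 2.22, 2.79, 2.79, 3.14, 3.14, 3.14].

INTERFACE

Orientations are given as a unit quaternion [x, y, z, w].
In Python, from workcell import monitor, eyes, ticket, models gives the robot as it stands.
- The arm moves only by the tool servo_tool, never from a script. Its argument "motion" is a list of rows, each a list of 7 numbers: the opening, from 0 (shut) to 1 (fully open), then the shift along the tool's x, y, z in m, then the turn, a rotation vector about the tool's x, y, z in degrees. In form: [[fingers, tx, ty, tz, rx, ry, rz], ...]. A call has 1 to 20 rows; each row is the pose to reach, as a shift and turn from the pose commanded when the call began, along the tool's axes at that moment; what a row does not reach only later rows make up. A row lasts 1/8 s, in which the tool goes at most 62.5 mm and 10.7 degrees, less where a joint would pass 70% of its speed; a pose out of reach is approached as far as the arm can. A call with a gripper value outside its range is refused whole. The fingers move at their own pace and stop on an object; "grip_force" is the grip in N (left out, the last holds). Time passes only in rows, so rows that repeat a pose let the fingers close. It gives the time, the measured TCP pose, the force and the opening at its end, in the units of the state.
- monitor.get_obs(): the state, without advancing time (a new reading comes with each control period).
- eyes.camera(name): name is "scene" or "side" or "wrist"; returns (picture, depth): 400x640x3 uint8, blue, green, red; 400x640 float32, m along the optical axis (not along the pixel's ray), 0 where there is no reading.
- eyes.camera_info(name): a dict with "intrinsics" (3x3 intrinsics, pixels), "extrinsics" (4x4, takes a point from world to camera coordinates); the wrist camera has in their place "tool_from_camera" (4x4, takes a point from camera to tool coordinates, whose origin is the TCP and whose axes are the tool frame's). Camera axes: x right, y down, z forward; pixel columns grow to the right and rows downward; lengths in m; the calibration is good to about 2 mm. A picture is of the moment at which its call begins: read the wrist's pose just before it. camera_info takes no time and is no camera call.
- ticket.hand_in(): hands the job in, once; it reports no verdict.
Trained networks look in the newest picture that a camera, given by its name, has taken for a name from the list of things; names that differ only in an ending like _2 or _b are one class to them, and where a whole thing is asked for, a point or a joint stands for the part that bears it (a point fixed in the world has none). Each returns a list of dicts, best first, with "confidence" (0 to 1); they miss things now and then, are a little off and sometimes report something else, mostly with a low value. They report only what shows in the picture. A call takes as long as a camera call. They do not tell look-alikes from the thing itself.
- models.boxes_of(camera, thing): "point" ([x, y, z] in m, in the coordinates of the camera as it stood for that picture, good to about 4 mm: the middle of the surface that is visible of it).
The state is a dict: "clock": time; "joint_pos": joint angles; "joint_velocities": joint speeds; "tau": joint torques, N m; "position": TCP position; "ee_rot": TCP orientation; "ft_force": force on the tool from outside, world axes, zero at the start; "torque": the same for the moment, N m; "grip_width": opening from 0.0 (shut) to 1.0 (fully open).
Only numpy, scipy, OpenCV 4.12 (cv2) and the standard library are available. Lean on these libraries where they do the work, as an engineer would, in place of code of your own. Each camera call takes 0.05 s, during which the arm holds its last target. There are 200 camera calls.

## Working session

There is one attempt and no reset: what is moved stays moved. The work goes in short steps, Python scripts to look and compute and a tool call to move; the robot and the scene stay as the last step left them, time stands still between calls to the robot, and variables do not carry over. Pictures are saved under pics/ and viewed, about 8 in all and at most 12, crops included, and the job is handed in when it is done.

Besides the shell and the picture viewer there is one more tool, called after "Emit:" as name(argument=value, ...), one argument or row to a line, values as JSON. servo_tool: Moves the arm, as the interface text tells. Its arguments: {"type":"object","properties":{"motion":{"type":"array"},"grip_force":{"type":"number"}},"required":["motion"]}

```bash
mkdir -p pics; cat > h.py <<'E'
import numpy as np, cv2
from scipy.spatial.transform import Rotation as R
from workcell import monitor, eyes, ticket, models
def TW(o):
    T=np.eye(4);T[:3,:3]=R.from_quat(o["ee_rot"]).as_matrix();T[:3,3]=o["position"];return T
def cam(name):
    o=monitor.get_obs();p,d=eyes.camera(name);i=eyes.camera_info(name)
    W=TW(o)@np.array(i["tool_from_camera"]) if name=="wrist" else np.linalg.inv(np.array(i["extrinsics"]))
    return p,d,np.array(i["intrinsics"]),W   # W: world from camera
def cloud(d,K,W):
    v,u=np.indices(d.shape);P=np.stack([(u-K[0,2])/K[0,0]*d,(v-K[1,2])/K[1,1]*d,d],-1)
    P=P@W[:3,:3].T+W[:3,3];P[d==0]=np.nan;return P
def px(p,K,W):
    c=np.linalg.inv(W)@np.r_[p,1];c=K@c[:3];return (c[:2]/c[2]).round().astype(int)
def show(): 
    o=monitor.get_obs();print({k:np.round(o[k],4).tolist() for k in("clock","position","ee_rot","ft_force","grip_width","joint_pos")})
E
python3 - <<'E'
from h import *
show()
for c in("scene","side"):
    p,d,K,W=cam(c);cv2.imwrite(f"pics/{c}0.png",p)
    for t in("cup_center","bowl_in","cap_center","bottle","rack","soap_bottle","collar"):
        for r in models.boxes_of(c,t)[:4]:
            w=(W@np.r_[r["point"],1])[:3];print(c,t,round(r["confidence"],2),w.round(3),px(w,K,W))
E
```

```text
{'clock': 0.0, 'position': [0.2088, -0.5887, 0.2305], 'ee_rot': [0.8168, -0.577, -0.0006, -0.0004], 'ft_force': [0.2476, 0.655, -0.4267], 'grip_width': 1.0001, 'joint_pos': [1.2074, 0.3328, -0.0647, 1.461, 0.0216, 1.3499, -0.0885]}
scene cup_center 0.98 [0.494 0.073 0.043] [359 206]
scene cup_center 0.68 [ 0.637 -0.116  0.094] [277 219]
scene bowl_in 0.98 [0.469 0.28  0.003] [430 225]
scene cap_center 0.82 [ 0.533 -0.328  0.049] [223 180]
scene cap_center 0.63 [ 0.609 -0.204  0.188] [246 181]
scene cap_center 0.62 [ 0.473 -0.17   0.041] [281 179]
scene cap_center 0.52 [ 0.733 -0.29   0.034] [206 243]
scene bottle 0.2 [ 0.625 -0.187  0.126] [253 202]
scene rack 0.58 [ 0.646 -0.12   0.034] [276 233]
scene soap_bottle 0.67 [ 0.636 -0.114  0.095] [278 219]
scene collar 0.72 [0.375 0.381 0.022] [472 204]
scene collar 0.46 [0.72  0.062 0.106] [333 263]
scene collar 0.33 [0.492 0.075 0.042] [360 205]
side cup_center 0.64 [0.492 0.08  0.052] [319 235]
side bowl_in 0.74 [0.493 0.263 0.013] [291 278]
side bowl_in 0.49 [0.346 0.367 0.023] [317 318]
side cap_center 0.86 [ 0.446 -0.151  0.034] [358 209]
side cap_center 0.82 [ 0.511 -0.311  0.038] [358 185]
side cap_center 0.62 [ 0.576 -0.176  0.123] [330 178]
side cap_center 0.48 [ 0.724 -0.276  0.034] [309 178]
side bottle 0.91 [ 0.574 -0.177  0.123] [331 178]
side rack 0.83 [ 0.577 -0.1    0.036] [321 207]
side soap_bottle 0.89 [ 0.603 -0.104  0.093] [315 191]
side collar 0.72 [0.348 0.368 0.023] [317 318]
```

View pics/scene0.png

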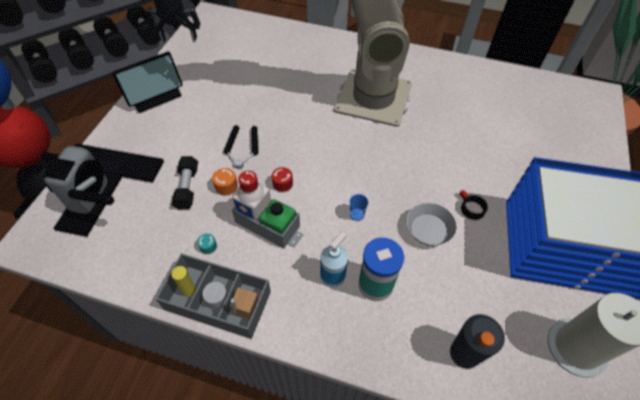

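View pics/side0.png

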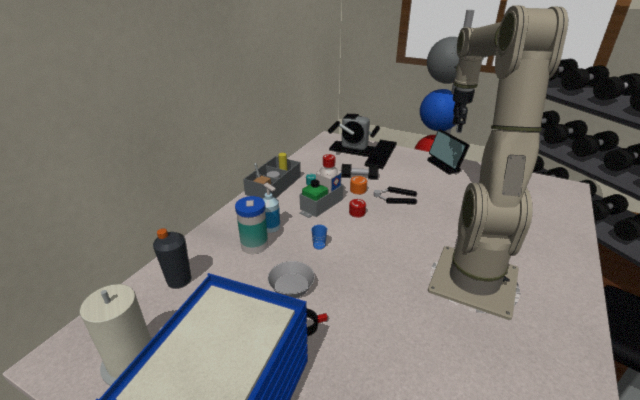

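The scene picture shows the blue cup at (359,207), the bowl at (430,225) and the white bottle with its red cap at (248,181). A loose red cap at (282,179), an orange one at (224,180) and a turquoise one at (206,243) are look-alikes. The side picture agrees: cup (319,236), bowl (291,280), bottle (330,172).

```bash
python3 - <<'E'
from h import *
print(np.array(eyes.camera_info("wrist")["tool_from_camera"]).round(3).tolist(), np.array(eyes.camera_info("wrist")["intrinsics"]).round(0).tolist())
p,d,K,W=cam("scene");P=cloud(d,K,W);hsv=cv2.cvtColor(p,cv2.COLOR_BGR2HSV)
def sel(c,r,z0,z1):
    m=(np.hypot(P[...,0]-c[0],P[...,1]-c[1])<r)&(P[...,2]>z0)&(P[...,2]<z1);return P[m]
for n,a in dict(cup=((.49,.075),.06,.02,.09),bowl=((.47,.275),.1,.02,.05),cap=((.6,-.19),.06,.17,.22),loose=((.473,-.17),.05,.015,.06),cup_top=((.49,.075),.06,.06,.09)).items():
    q=sel(*a); 
    if len(q): print(n,len(q),np.percentile(q,[2,50,98],axis=0).round(3).tolist())
E
```

```text
[[1.0, 0.001, 0.0, -0.001], [-0.001, 0.959, 0.282, -0.072], [-0.0, -0.282, 0.959, -0.142], [0.0, 0.0, 0.0, 1.0]] [[301.0, 0.0, 320.0], [0.0, 301.0, 199.0], [0.0, 0.0, 1.0]]
cup 341 [[0.473, 0.047, 0.021], [0.488, 0.071, 0.05], [0.524, 0.095, 0.071]]
bowl 523 [[0.417, 0.213, 0.021], [0.448, 0.288, 0.031], [0.55, 0.345, 0.04]]
cap 326 [[0.581, -0.225, 0.172], [0.608, -0.201, 0.193], [0.625, -0.181, 0.198]]
loose 401 [[0.434, -0.2, 0.016], [0.469, -0.17, 0.043], [0.493, -0.143, 0.049]]
cup_top 105 [[0.472, 0.045, 0.061], [0.486, 0.071, 0.066], [0.525, 0.097, 0.072]]
```

Emit:
servo_tool(
  motion=[
    [1,-0.05,-0.04,-0.05,0,0,0],
    [1,-0.1,-0.08,-0.09,0,0,0],
    [1,-0.15,-0.12,-0.09,0,0,0],
    [1,-0.2,-0.16,-0.09,0,0,0],
    [1,-0.25,-0.2,-0.09,0,0,0],
    [1,-0.3,-0.24,-0.09,0,0,0],
    [1,-0.34,-0.28,-0.09,0,0,0],
    [1,-0.38,-0.32,-0.09,0,0,0],
    [1,-0.42,-0.36,-0.09,0,0,0],
    [1,-0.46,-0.39,-0.09,0,0,0],
    [1,-0.5,-0.42,-0.09,0,0,0],
    [1,-0.54,-0.45,-0.09,0,0,0],
    [1,-0.54,-0.45,-0.09,0,0,0],
    [1,-0.54,-0.45,-0.09,0,0,0],
  ],
)

```text
clock: 2.6
position: [0.4525, 0.0697, 0.3212]
ee_rot: [0.817, -0.577, 0.0, 0.0]
ft_force: [-1.2, -0.1, -0.7]
grip_width: 1.0
```

```bash
python3 - <<'E'
from h import *
show()
p,d,K,W=cam("wrist");cv2.imwrite("pics/w1.png",p);P=cloud(d,K,W)
def fit(q):
    A=np.c_[2*q[:,:2],np.ones(len(q))];s=np.linalg.lstsq(A,(q[:,:2]**2).sum(1),rcond=None)[0];return s[:2].round(4),np.sqrt(s[2]+s[0]**2+s[1]**2).round(4)
for n,c,r,z0,z1 in(("cup rim",(.497,.071),.05,.064,.08),("bowl rim",(.48,.279),.1,.034,.045),("bowl floor",(.48,.279),.04,-.01,.012)):
    m=(np.hypot(P[...,0]-c[0],P[...,1]-c[1])<r)&(P[...,2]>z0)&(P[...,2]<z1);q=P[m];print(n,len(q));
    if len(q)>10:print(fit(q),np.percentile(q,[1,50,99],axis=0).round(3).tolist())
for t in("cup_center","bowl_in"):
  for r in models.boxes_of("wrist",t)[:2]:print(t,r["confidence"],(W@np.r_[r["point"],1])[:3].round(3))
E
```

```text
{'clock': 2.6, 'position': [0.4525, 0.0697, 0.3212], 'ee_rot': [0.8167, -0.577, 0.0, 0.0002], 'ft_force': [-1.1709, -0.0571, -0.6927], 'grip_width': 0.9996, 'joint_pos': [0.6452, -0.0488, -0.85, 1.6905, -0.0365, 1.4836, -1.4312]}
cup rim 335
(array([0.4968, 0.0729]), np.float64(0.0254)) [[0.47, 0.047, 0.064], [0.496, 0.072, 0.068], [0.523, 0.099, 0.07]]
bowl rim 975
(array([0.4824, 0.2805]), np.float64(0.0676)) [[0.414, 0.212, 0.034], [0.487, 0.3, 0.036], [0.551, 0.349, 0.038]]
bowl floor 2543
(array([0.4802, 0.2791]), np.float64(0.0283)) [[0.443, 0.242, -0.0], [0.481, 0.279, 0.002], [0.517, 0.317, 0.004]]
cup_center 0.64 [0.496 0.072 0.027]
bowl_in 0.64 [0.483 0.29  0.004]
bowl_in 0.27 [ 0.585 -0.175  0.129]
```

View pics/w1.png

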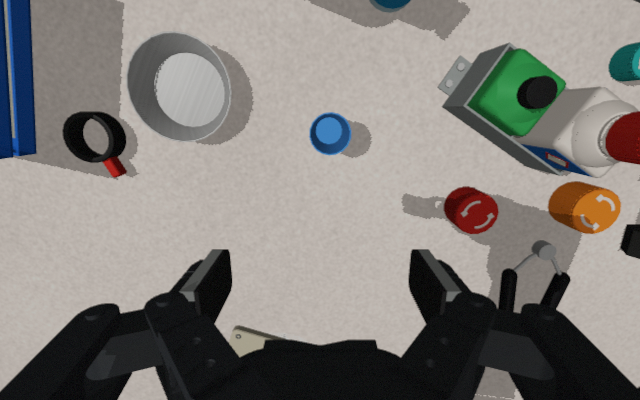

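Wrist view: cup at (330,133), bowl at (180,87), collar at (95,137), both depth fits clean. The cup is at (0.497, 0.073) and the bowl at (0.482, 0.280). Next I grip the cup.

Emit:
servo_tool(
  motion=[
    [1,0.006,-0.02,0.05,0,0,0],
    [1,0.012,-0.043,0.1,0,0,0],
    [1,0.012,-0.043,0.15,0,0,0],
    [1,0.012,-0.043,0.19,0,0,0],
    [1,0.012,-0.043,0.21,0,0,0],
    [1,0.012,-0.043,0.24,0,0,0],
    [1,0.012,-0.043,0.265,0,0,0],
    [1,0.012,-0.043,0.283,0,0,0],
    [1,0.012,-0.043,0.283,0,0,0],
    [1,0.012,-0.043,0.283,0,0,0],
  ],
  grip_force=25,
)

```text
clock: 4.0
position: [0.4979, 0.0734, 0.0393]
ee_rot: [0.817, -0.577, 0.001, -0.0]
ft_force: [0.8, -0.3, -0.7]
grip_width: 1.003
```

Emit:
servo_tool(
  motion=[
    [0.5,0,0,0,0,0,0],
    [0.3,0,0,0,0,0,0],
    [0.3,0,0,0,0,0,0],
    [0.3,0,0,0,0,0,0],
    [0.3,0,0,0,0,0,0],
    [0.3,0,0,-0.01,0,0,0],
    [0.3,0,0,-0.03,0,0,0],
    [0.3,0,0,-0.06,0,0,0],
    [0.3,0,0,-0.09,0,0,0],
    [0.3,0,0,-0.09,0,0,0],
    [0.3,0,0,-0.09,0,0,0],
  ],
  grip_force=25,
)

```text
clock: 5.38
position: [0.497, 0.0731, 0.1285]
ee_rot: [0.817, -0.577, 0.0, 0.0]
ft_force: [0.1, -0.5, 0.6]
grip_width: 0.625
```

Emit:
servo_tool(
  motion=[
    [0.3,-0.03,-0.008,0,0,0,0],
    [0.3,-0.06,-0.016,0,0,0,0],
    [0.3,-0.1,-0.027,0,0,0,0],
    [0.3,-0.14,-0.038,0,0,0,0],
    [0.3,-0.17,-0.046,0,0,0,0],
    [0.3,-0.19,-0.052,0,0,0,0],
    [0.3,-0.2,-0.055,0,0,0,0],
    [0.3,-0.2,-0.055,0,0,0,0],
    [0.3,-0.2,-0.055,0,0,0,0],
  ],
)

```text
clock: 6.5
position: [0.4823, 0.279, 0.128]
ee_rot: [0.816, -0.577, 0.0, 0.0]
ft_force: [0.6, 0.6, -0.2]
grip_width: 0.629
```

```bash
python3 - <<'E'
from h import *
show()
p,d,K,W=cam("wrist");cv2.imwrite("pics/w2.png",p);P=cloud(d,K,W)
hsv=cv2.cvtColor(p,cv2.COLOR_BGR2HSV)
m=(hsv[...,0]>95)&(hsv[...,0]<125)&(hsv[...,1]>120)&(np.hypot(P[...,0]-.482,P[...,1]-.28)<.05)&(P[...,2]>.05)
print(m.sum(),np.percentile(P[m],[1,50,99],axis=0).round(3).tolist())
E
```

```text
{'clock': 6.5, 'position': [0.4823, 0.279, 0.128], 'ee_rot': [0.8164, -0.5774, 0.0001, 0.0004], 'ft_force': [0.5957, 0.619, -0.1932], 'grip_width': 0.6288, 'joint_pos': [0.1457, 0.4131, -0.913, 1.7315, 0.3524, 1.1723, -2.0975]}
12595 [[0.456, 0.254, 0.09], [0.468, 0.275, 0.139], [0.507, 0.305, 0.159]]
```

View pics/w2.png

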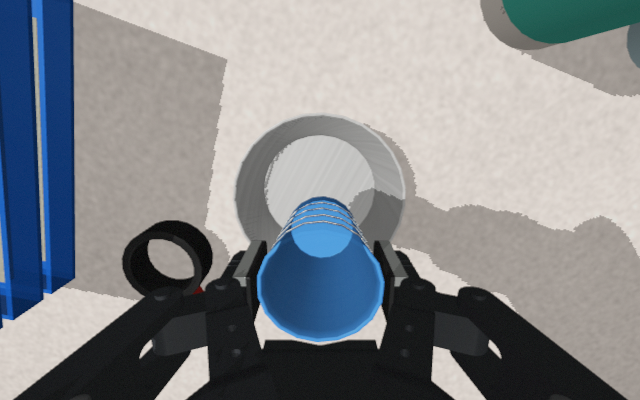

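The cup is held upright at (320,280) over the bowl at (320,190), with its rim at z≈0.159 and so its foot at about 0.089. I'll lower it 85 mm.

Emit:
servo_tool(
  motion=[
    [0.3,0,0,0.025,0,0,0],
    [0.3,0,0,0.05,0,0,0],
    [0.3,0,0,0.065,0,0,0],
    [0.3,0,0,0.075,0,0,0],
    [0.3,0,0,0.08,0,0,0],
    [0.3,0,0,0.083,0,0,0],
    [0.3,0,0,0.085,0,0,0],
    [0.3,0,0,0.085,0,0,0],
    [0.3,0,0,0.085,0,0,0],
  ],
)

```text
clock: 7.68
position: [0.4822, 0.2803, 0.0435]
ee_rot: [0.817, -0.577, 0.0, -0.0]
ft_force: [0.5, -0.2, -1.1]
grip_width: 0.627
```

Next: open slowly, rise straight up, and look.

Emit:
servo_tool(
  motion=[
    [0.3,0,0,0.001,0,0,0],
    [0.7,0,0,0.001,0,0,0],
    [0.8,0,0,0.001,0,0,0],
    [1,0,0,0.001,0,0,0],
    [1,0,0,0.001,0,0,0],
    [1,0,0,-0.01,0,0,0],
    [1,0,0,-0.04,0,0,0],
    [1,0,0,-0.08,0,0,0],
    [1,0,0,-0.13,0,0,0],
    [1,0,0,-0.18,0,0,0],
    [1,0,0,-0.23,0,0,0],
    [1,0,0,-0.27,0,0,0],
    [1,0,0,-0.27,0,0,0],
  ],
)

```text
clock: 9.3
position: [0.4826, 0.2814, 0.317]
ee_rot: [0.817, -0.577, 0.001, -0.002]
ft_force: [-0.7, 0.8, -0.6]
grip_width: 1.001
```

```bash
python3 - <<'E'
from h import *
show()
p,d,K,W=cam("wrist");cv2.imwrite("pics/w3.png",p);P=cloud(d,K,W)
m=(np.hypot(P[...,0]-.482,P[...,1]-.28)<.06)&(P[...,2]>.045)
print(m.sum(),np.percentile(P[m],[1,50,99],axis=0).round(3).tolist())
E
```

```text
{'clock': 9.3, 'position': [0.4826, 0.2814, 0.317], 'ee_rot': [0.8169, -0.5767, 0.0013, -0.0024], 'ft_force': [-0.6806, 0.8213, -0.6366], 'grip_width': 1.001, 'joint_pos': [0.1941, 0.2742, -0.9747, 1.4658, 0.228, 1.5153, -2.0039]}
33796 [[0.459, 0.225, 0.07], [0.494, 0.281, 0.396], [0.513, 0.337, 0.415]]
```

View pics/w3.png

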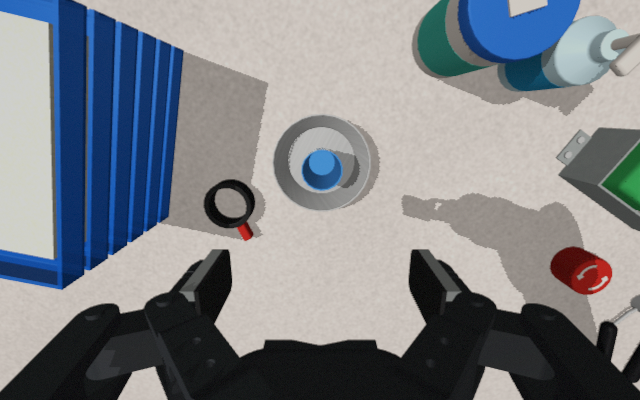

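The cup stands upright inside the bowl at (322,168), released. Now I'll move over to the bottle.

Emit:
servo_tool(
  motion=[
    [1,0.04,0.007,-0.02,0,0,0],
    [1,0.09,0.016,-0.04,0,0,0],
    [1,0.14,0.025,-0.04,0,0,0],
    [1,0.19,0.034,-0.04,0,0,0],
    [1,0.24,0.043,-0.04,0,0,0],
    [1,0.29,0.052,-0.04,0,0,0],
    [1,0.34,0.061,-0.04,0,0,0],
    [1,0.39,0.07,-0.04,0,0,0],
    [1,0.43,0.078,-0.04,0,0,0],
    [1,0.47,0.085,-0.04,0,0,0],
    [1,0.49,0.088,-0.04,0,0,0],
    [1,0.49,0.088,-0.04,0,0,0],
    [1,0.49,0.088,-0.04,0,0,0],
  ],
)

```text
clock: 10.98
position: [0.5631, -0.2088, 0.3534]
ee_rot: [0.818, -0.576, -0.0, -0.0]
ft_force: [0.2, 0.0, -0.3]
grip_width: 1.002
```

```bash
python3 - <<'E'
from h import *
show()
p,d,K,W=cam("wrist");cv2.imwrite("pics/w4.png",p);P=cloud(d,K,W);hsv=cv2.cvtColor(p,cv2.COLOR_BGR2HSV)
m=(np.hypot(P[...,0]-.605,P[...,1]+.203)<.05)&(P[...,2]>.15)&(P[...,2]<.22)
q=P[m];print(len(q),np.percentile(q,[1,50,99],axis=0).round(3).tolist())
t=q[q[:,2]>.19];c,r=cv2.minEnclosingCircle((t[:,:2]*1000).astype(np.float32));print("top",len(t),c,r,np.median(t[:,2]))
ms=(np.hypot(P[...,0]-.605,P[...,1]+.203)<.15)&(P[...,2]>.06)&(P[...,2]<.078)
print("rack",cv2.minAreaRect((P[ms][:,:2]*1000).astype(np.float32)))
for r in models.boxes_of("wrist","cap_center")[:3]:print(r["confidence"],(W@np.r_[r["point"],1])[:3].round(3))
E
```

```text
{'clock': 10.975, 'position': [0.5631, -0.2088, 0.3534], 'ee_rot': [0.8175, -0.5759, -0.0001, -0.0003], 'ft_force': [0.2352, 0.0219, -0.2681], 'grip_width': 1.0021, 'joint_pos': [0.8027, 0.3172, -0.6912, 1.288, 0.1996, 1.605, -1.0839]}
1877 [[0.577, -0.225, 0.177], [0.6, -0.202, 0.194], [0.622, -0.18, 0.196]]
top 1835 (598.63037109375, -202.6957244873047) 24.347858428955078 0.19426552381843498
rack ((607.6445922851562, -162.33172607421875), (166.92723083496094, 85.0335922241211), 77.32670593261719)
0.9 [ 0.603 -0.202  0.196]
0.86 [ 0.526 -0.328  0.052]
0.67 [ 0.726 -0.292  0.032]
```

View pics/w4.png

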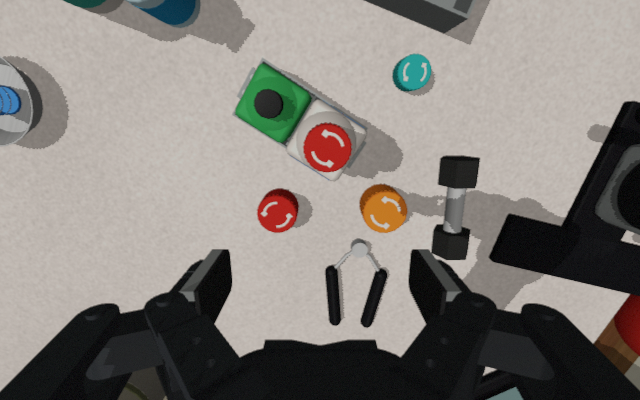

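Wrist view: red cap on the white bottle at (327,147), green bottle at (270,103). The cap's fitted position is (0.5986, −0.2025), radius 24 mm, top at 0.195. It lies 41 mm from the rack centre, which matches. Next I descend around the cap.

Emit:
servo_tool(
  motion=[
    [1,0.003,-0.018,0.02,0,0,0],
    [1,0.006,-0.0355,0.04,0,0,0],
    [1,0.006,-0.0355,0.08,0,0,0],
    [1,0.006,-0.0355,0.12,0,0,0],
    [1,0.006,-0.0355,0.15,0,0,0],
    [1,0.006,-0.0355,0.175,0,0,0],
    [1,0.006,-0.0355,0.19,0,0,0],
    [1,0.006,-0.0355,0.19,0,0,0],
    [1,0.006,-0.0355,0.19,0,0,0],
  ],
)

```text
clock: 12.2
position: [0.599, -0.2046, 0.1646]
ee_rot: [0.817, -0.577, 0.001, -0.0]
ft_force: [0.1, -0.5, 0.5]
grip_width: 1.001
```

Emit:
servo_tool(
  motion=[
    [1,-0.001,0,0.001,0,0,0],
    [0.7,-0.002,0,0.001,0,0,0],
    [0.3,-0.002,0,0.001,0,0,0],
    [0.3,-0.002,0,0.001,0,0,0],
    [0.3,-0.002,0,0.001,0,0,0],
    [0.3,-0.002,0,0.001,0,0,0],
    [0.3,-0.002,0,0.001,0,0,0],
  ],
  grip_force=90,
)

```text
clock: 13.08
position: [0.5978, -0.2029, 0.1624]
ee_rot: [0.817, -0.577, 0.0, -0.0]
ft_force: [-0.4, 0.4, 2.0]
grip_width: 0.544
```

```bash
python3 -c "
from h import *;show()"
```

```text
{'clock': 13.075, 'position': [0.5978, -0.2029, 0.1624], 'ee_rot': [0.8168, -0.577, 0.0001, -0.0], 'ft_force': [-0.3554, 0.4294, 1.9849], 'grip_width': 0.5441, 'joint_pos': [0.754, 0.472, -0.6654, 1.5037, 0.2985, 1.2688, -1.1772]}
```

Emit:
servo_tool(
  motion=[
    [0.3,0,0,0.003,0,0,0],
    [0.3,0,0,0.006,0,0,0],
    [0.3,0,0,0.008,0,0,0],
    [0.3,0,0,0.008,0,0,0],
    [0.3,0,0,0.008,0,0,0],
  ],
)

```text
clock: 13.7
position: [0.5984, -0.203, 0.1563]
ee_rot: [0.817, -0.577, 0.001, -0.0]
ft_force: [-3.9, -0.4, 16.0]
grip_width: 0.545
```

Emit:
servo_tool(
  motion=[
    [0.3,0,0,0.001,0,0,-5],
    [0.3,0,0,0.001,0,0,-13],
    [0.3,0,0,0.001,0,0,-21],
    [0.3,0,0,0.001,0,0,-29],
    [0.3,0,0,0.001,0,0,-37],
    [0.3,0,0,0.001,0,0,-45],
    [0.3,0,0,0.001,0,0,-53],
    [0.3,0,0,0.001,0,0,-61],
    [0.3,0,0,0.001,0,0,-69],
    [0.3,0,0,0.001,0,0,-77],
    [0.3,0,0,0.001,0,0,-85],
    [0.3,0,0,0.001,0,0,-90],
    [0.3,0,0,0.001,0,0,-90],
    [0.3,0,0,0.001,0,0,-90],
  ],
)

```text
clock: 15.45
position: [0.5995, -0.2033, 0.1558]
ee_rot: [0.986, 0.169, 0.002, 0.001]
ft_force: [-0.3, -0.4, 16.9]
grip_width: 0.545
```

```bash
python3 - <<'E'
from h import *
show();print(np.round(monitor.get_obs()["torque"],2))
p,d,K,W=cam("wrist");s,ds,Ks,Ws=cam("scene")
u,v=px([.599,-.203,.19],Ks,Ws);c=cv2.resize(s[v-40:v+40,u-64:u+64],(640,400));cv2.imwrite("pics/w5.png",cv2.resize(np.vstack([p,c]),(480,600)))
E
```

```text
{'clock': 15.45, 'position': [0.5995, -0.2033, 0.1558], 'ee_rot': [0.9855, 0.1695, 0.0022, 0.0011], 'ft_force': [-0.2687, -0.367, 16.9497], 'grip_width': 0.5448, 'joint_pos': [0.9374, 0.5739, -0.9498, 1.5009, 0.4763, 1.3069, 0.2813]}
[-0.13  0.11  0.02]
```

View pics/w5.png

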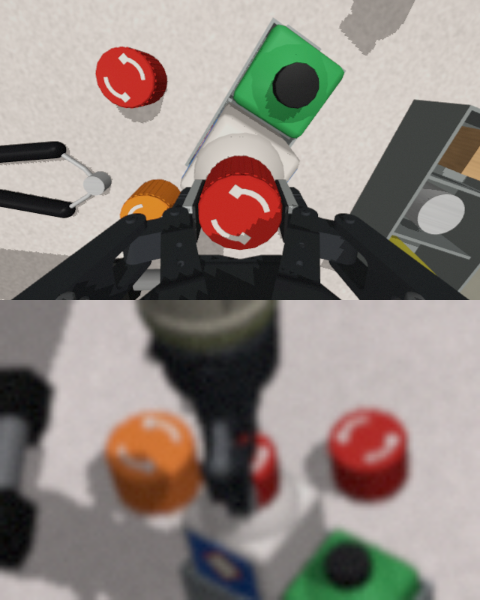

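The cap is gripped at (240,210) and the bottle body is still square with the rack. I'll check numerically that the arrows turned with the gripper, in world angles before and after.

```bash
python3 - <<'E'
from h import *
def polar(p,o,z,c):
    i=eyes.camera_info("wrist");K=np.array(i["intrinsics"]);W=TW(o)@np.array(i["tool_from_camera"])
    out=[]
    for a in range(0,360,5):
        s=[]
        for r in np.arange(.008,.020,.001):
            u,v=px([c[0]+r*np.cos(np.radians(a)),c[1]+r*np.sin(np.radians(a)),z],K,W);s.append(p[v,u,1])
        out.append(np.mean(s))
    return np.array(out)
o=monitor.get_obs()
A=polar(cv2.imread("pics/w4.png"),dict(position=[.5631,-.2088,.3534],ee_rot=[.8175,-.5759,-.0001,-.0003]),.195,(.5986,-.2025))
p,_,_,_=cam("wrist");B=polar(p,o,.187,(.5990,-.2030))
A=(A-A.mean())/A.std();B=(B-B.mean())/B.std()
print([(k*5,round(float(np.mean(np.roll(A,k)*B)),2)) for k in range(0,72,3)])
E
```

```text
[(0, -0.52), (15, -0.37), (30, -0.16), (45, 0.03), (60, 0.18), (75, 0.51), (90, 0.93), (105, 0.39), (120, 0.04), (135, -0.18), (150, -0.37), (165, -0.53), (180, -0.54), (195, -0.36), (210, -0.16), (225, 0.05), (240, 0.23), (255, 0.56), (270, 0.85), (285, 0.43), (300, 0.05), (315, -0.17), (330, -0.37), (345, -0.51)]
```

The correlation peak at 90° is clear, so the cap turned with the gripper. Lifting slightly first.

Emit:
servo_tool(
  motion=[
    [0.3,0,0,-0.003,0,0,0],
    [0.3,0,0,-0.006,0,0,0],
    [0.3,0,0,-0.009,0,0,0],
    [0.3,0,0,-0.012,0,0,0],
    [0.3,0,0,-0.015,0,0,0],
    [0.3,0,0,-0.015,0,0,0],
  ],
)

```text
clock: 16.35
position: [0.5976, -0.203, 0.1682]
ee_rot: [0.986, 0.17, -0.0, 0.0]
ft_force: [1.1, -0.4, -0.3]
grip_width: 0.541
```

No pull force, so the cap is free. Lifting on straight up.

Emit:
servo_tool(
  motion=[
    [0.3,0,0,-0.008,0,0,0],
    [0.3,0,0,-0.018,0,0,0],
    [0.3,0,0,-0.03,0,0,0],
    [0.3,0,0,-0.045,0,0,0],
    [0.3,0,0,-0.06,0,0,0],
    [0.3,0,0,-0.075,0,0,0],
    [0.3,0,0,-0.09,0,0,0],
    [0.3,0,0,-0.1,0,0,0],
    [0.3,0,0,-0.1,0,0,0],
    [0.3,0,0,-0.1,0,0,0],
    [0.3,0,0,-0.1,0,0,0],
  ],
)

```text
clock: 17.73
position: [0.5975, -0.2029, 0.2677]
ee_rot: [0.986, 0.17, -0.0, -0.0]
ft_force: [0.1, -0.5, -1.1]
grip_width: 0.547
```

```bash
python3 - <<'E'
from h import *
show()
p,d,K,W=cam("wrist");s,ds,Ks,Ws=cam("scene");t,dt,Kt,Wt=cam("side")
u,v=px([.599,-.203,.22],Kt,Wt);c=cv2.resize(t[v-40:v+40,u-64:u+64],(640,400));cv2.imwrite("pics/w6.png",cv2.resize(np.vstack([p,c]),(480,600)))
P=cloud(d,K,W);m=(np.hypot(P[...,0]-.599,P[...,1]+.203)<.06)
hsv=cv2.cvtColor(p,cv2.COLOR_BGR2HSV);red=((hsv[...,0]<8)|(hsv[...,0]>172))&(hsv[...,1]>150)&m&(P[...,2]>.2)
print("cap",red.sum(),np.percentile(P[red],[1,50,99],axis=0).round(3).tolist())
b=m&(P[...,2]>.1)&(P[...,2]<.21)&~red;print("bottle top z pct",np.percentile(P[b],[50,95,99],axis=0).round(3).tolist())
Q=cloud(ds,Ks,Ws);b=(np.hypot(Q[...,0]-.599,Q[...,1]+.203)<.02)&(Q[...,2]>.1)&(Q[...,2]<.21);print("scene neck",b.sum(),np.percentile(Q[b],[50,95,99],axis=0).round(3).tolist() if b.sum() else 0)
b=(np.hypot(Q[...,0]-.482,Q[...,1]-.28)<.04)&(Q[...,2]>.045);print("cup",np.percentile(Q[b],[2,50,98],axis=0).round(3).tolist())
E
```

```text
{'clock': 17.725, 'position': [0.5975, -0.2029, 0.2677], 'ee_rot': [0.9855, 0.1696, -0.0004, -0.0002], 'ft_force': [0.1358, -0.4912, -1.1186], 'grip_width': 0.5466, 'joint_pos': [0.9413, 0.5007, -0.9866, 1.348, 0.4126, 1.5073, 0.329]}
cap 9816 [[0.574, -0.223, 0.268], [0.595, -0.196, 0.298], [0.619, -0.177, 0.3]]
bottle top z pct [[0.591, -0.189, 0.143], [0.631, -0.165, 0.182], [0.637, -0.16, 0.183]]
scene neck 205 [[0.606, -0.198, 0.174], [0.617, -0.189, 0.185], [0.617, -0.185, 0.185]]
cup [[0.457, 0.253, 0.046], [0.474, 0.278, 0.062], [0.51, 0.302, 0.074]]
```

View pics/w6.png

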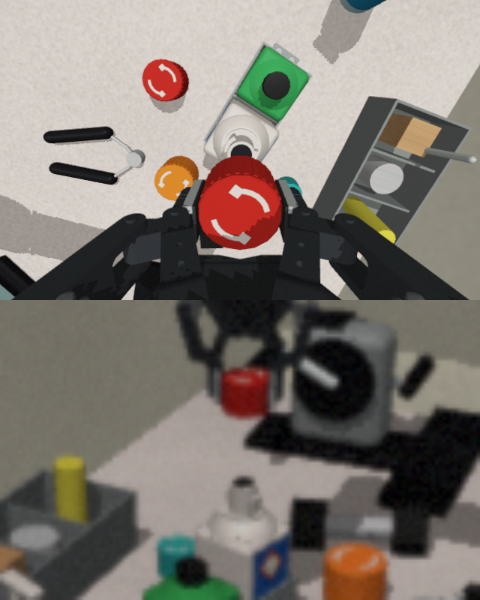

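The cap is held level at (243,390) in the side crop, above the open neck at (243,495). The mouth is still at 0.183, and the cap's top is at 0.299, so its centre is about 98 mm above the mouth. I'm handing in.

```bash
python3 -c "
from h import *;print(ticket.hand_in())"
```

```text
the job is handed in; nothing more can be done
None
```

The job is done and handed in at about 18 s of the 58 s allowed. No verdict came back.

- **Cup:** I gripped it near the top, set it upright on the bowl floor and let go. The wrist picture after release showed it standing in the bowl. The last scene depth still had its rim at z ≈ 0.07 m, over the bowl centre.
- **Cap:** I pressed the red cap on the bottle with 16–17 N, turned it 90° anticlockwise while pressed, and lifted it straight off. Comparing the arrows before and after confirmed the 90° turn, and there was no pull force on lifting.
- **Final pose:** The cap is held level, its centre about 98 mm above the mouth and its lower edge about 80 mm above. The mouth is still at z = 0.183 m, so the bottle is still seated in the rack.
- **Other things on the counter:** Nothing was touched as far as I could see. I judged the bystanders only from the pictures and did not measure each one.

No check failed or disagreed.

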